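# Refit the microscope lamp knob and hold it pressed in

## Robot

A 7-joint arm with a two-finger parallel gripper is mounted at the origin on the work surface. World frame = base frame: x ahead of the robot, y to its left, z up, the work surface at z = 0. Lengths are in m, angles in rad, forces in N, time in s.
With the tool pointing down it reaches from about 0.425 to 0.975 m from the base axis. Payload 16.7 kg.
Tool frame: the origin (TCP) lies between the finger pads; the fingertips stand 19 mm ahead of it and the grasp point (between the pads) is the TCP; z points along the fingers, y is the direction in which the jaws open and shut (so a half turn about z gives the same grasp; the last joint's range is limited). The gripper opens to 85 mm and grips with 20 to 120 N. Pads are 22 mm wide; open, the fingers measure 114 mm over their backs; the gripper's body (76 mm by 85 mm) begins 54 mm behind the grasp point. The pads swing forward as they close: fully open they stand 13 mm farther back than shut.
Start: joints at [1.006, 0.426, 0.074, 1.606, -0.034, 1.111, -0.067], TCP at [0.273, -0.617, 0.25] pointing down, gripper open.
Joint ranges: [-2.85, 2.85], [-0.5, 2.14], [-1.23, 1.37], [0.21, 2.46], [-1.02, 4.16], [0.16, 2.05], [-2.73, 2.73]. Speed limits (rad/s): [1.89, 1.89, 2.39, 2.39, 3.01, 3.01, 3.01].

## Interface

Orientations are given as a unit quaternion [w, x, y, z].
In Python, from bench import ctrl gives the robot as it stands.
- The arm moves only by the shell command python3 -m inch 'ROWS' [OPENING]. ROWS is JSON, a list of rows, each an object with "xyz": the shift along the tool's x, y, z in mm, a list of three; "turn": the turn about the tool's z in rad. In form: [{"xyz": [tx, ty, tz], "turn": turn}, ...]. A call has 1 to 20 rows; each row is the pose to reach, as a shift and turn from the pose commanded when the call began, along the tool's axes at that moment; what a row does not reach only later rows make up. A row lasts 1/10 s, in which the tool goes at most 50 mm and 8.59 degrees, less where a joint would pass 70% of its speed; a pose out of reach is approached as far as the arm can. A call with a gripper value outside its range is refused whole. OPENING is the opening, from 0 (shut) to 1 (fully open), set as the call begins (- or left out, the last holds). The fingers move at their own pace and stop on an object; the grip force is fixed at half the most. Time passes only in rows, so rows that repeat a pose let the fingers close. It gives the time, the measured TCP pose, the force and the opening at its end, in the units of the state.
- ctrl.get_state(): the state, without advancing time (a new reading comes with each control period).
- ctrl.read_camera(name): name is "side" or "top"; returns a dict with "color" (420x560x3 uint8, red, green, blue), "K" (3x3 intrinsics, pixels), "origin" and "attitude" of the camera in the world. Camera axes: x right, y down, z forward; pixel columns grow to the right and rows downward; lengths in m; the calibration is good to about 2 mm. A picture is of the moment at which its call begins. There is no depth.
- ctrl.finish_job(): hands the job in, once; it reports no verdict.
The state is a dict: "clock": time; "qpos": joint angles; "joint_velocities": joint speeds; "joint_torque": joint torques, N m; "ee_pos": TCP position; "tool_rot": TCP orientation; "ft_force": force on the tool from outside, world axes, zero at the start; "torque": the same for the moment, N m; "opening": opening from 0.0 (shut) to 1.0 (fully open).
Only numpy, scipy, OpenCV 4.12 (cv2) and the standard library are available. Lean on these libraries where they do the work, as an engineer would, in place of code of your own. Each camera call takes 0.05 s, during which the arm holds its last target.

## Task

The lamp control box has lost its knob: first switch the lamp off by pressing the red spring plunger on the box down to its stop and letting it come all the way up again. Then pick up the light grey knob, turn it so that its D-shaped bore matches the brass D-shaft, push it fully home on the shaft, and go on pushing it so that the sprung shaft goes down to its stop, firmly but without ramming it. Finish while still gripping the knob and holding it pressed in; leave the other things on the bench where they are.

Things in the scene. Friction and masses are not known exactly. Their poses are not given: they have to be found in the camera images.
- lamp_box: Fixed white control box with a grey top panel, 160 mm (x) by 250 mm (y) by 70 mm high; origin at the centre of its underside. On its top stand the D-shaft (10 mm to -x and 65 mm to -y of the middle) and the red plunger (10 mm to -x and 68 mm to +y of the middle).
- plunger_top (a point): Centre of the top of the red plunger head, a disc 34 mm across and 12 mm thick, 40 mm above the box's top when up; z points up. It is pressed straight down.
- plunger (a joint): How far the red plunger is pressed, m: 0 up, 0.012 at its stop. A spring brings it back: about 2 N to start, about 6.3 N at the stop.
- shaft_tip (a point): Centre of the top end of the upright brass D-shaft, 24 mm above the box's top when up; z up, x square to the flat, from the axis out to the flat. The shaft is 14 mm in diameter, its flat (painted black) 1.8 mm from the axis, its top edge bevelled: by 2.5 mm round, 1.2 mm at the flat. A steel collar 22 mm across and 3 mm high lies round its foot.
- shaft (a joint): How far the D-shaft is pushed down into the box, m: 0 up, 0.006 at its stop. It is sprung: 5 N to start, about 9 N at the stop, and it comes up when let go.
- spindle (a joint): Angle to which the D-shaft is turned in the box, rad, anticlockwise from above; at 0 its flat faces the box's +x. It is stiff (0.12 N m) and stays where it is; it need not be turned.
- knob: Loose light grey knob, about 60 g, 46 mm high, upright on the bench; origin at the centre of its underside, z up, x along its bar grip to the end with the dark blue pointer line. A round skirt 44 mm across and 18 mm high carries the bar grip. The pointer line on top runs from the middle to the +x end and shows where the bore's flat is. The skirt's underside has a blind D-shaped bore.
- knob_grip (a point): Middle of the knob's bar grip, on the knob's axis, 32 mm above its underside; axes as knob. The bar is 42 mm long (x), 16 mm wide (y) and 28 mm high, from 18 to 46 mm above the underside.
- knob_seat (a point): Centre of the end of the knob's bore, on its axis, 14 mm above its underside; axes as knob. The bore is 14 mm deep, 15.6 mm in diameter, its flat 2.6 mm from the axis on the +x side: 0.8 mm clear of the shaft all round. Fully home, this point meets shaft_tip and the underside is 10 mm above the box's top (4 mm with the shaft pushed in).
- jar: Bystander: white jar, 68 mm across, 85 mm high; origin under its centre.
- tape: Bystander: green tape roll lying flat, 84 mm across, 20 mm high; origin under its centre.
- slide_box: Bystander: yellow slide box, 85 by 60 by 22 mm; origin under its centre.
- oil: Bystander: small amber bottle, 28 mm across, 65 mm high; origin under its centre.
There are look-alikes about, which are no part of the job. What is shaped like the knob but brown is not meant.

How it is judged:
On the way, in this order (a step that is already met when the one before it is completed fails the run):
1. the plunger is pressed down to its stop (value of joint plunger above 0.0105 m), for 0.1 s.
2. the plunger is let come up again (value of joint plunger below 0.002 m), for 0.1 s.
3. the knob is fully home on the D-shaft (distance between knob_seat and shaft_tip below 0.0035 m and angle between the x axis of knob_seat and the x axis of shaft_tip, either way round below 0.3 rad), for 0.2 s.
At the end, for the whole second after the job is handed in: The knob is home on the shaft (end of bore within 3.5 mm of the shaft's top, flats within 0.3 rad), the shaft is pushed in by more than 4.5 of its 6 mm, the fingers still hold the knob with more than 4 N and it presses on the shaft with more than 4 N, at rest, and the plunger is up (within 2 mm) (all of step 3 and value of joint shaft above 0.0045 m and contact force between the fingers and knob above 4 N and contact force between knob and lamp_box above 4 N and value of joint plunger below 0.002 m and linear speed of knob below 0.01 m/s); the arm keeps its last pose, push and grip.
It fails at once if the knob is rammed on the control box with more than 60 N (contact force between knob and lamp_box above 60 N).
It fails at once if the jar is shifted by more than 30 mm or tipped over (distance of jar from where it was at the start of the episode above 0.03 m or angle between jar's own z axis and vertical above 0.5 rad).
It fails at once if the tape roll is shifted by more than 30 mm or tipped over (distance of tape from where it was at the start of the episode above 0.03 m or angle between tape's own z axis and vertical above 0.5 rad).
It fails at once if the slide box is shifted by more than 30 mm or tipped over (distance of slide_box from where it was at the start of the episode above 0.03 m or angle between slide_box's own z axis and vertical above 0.5 rad).
It fails at once if the small bottle is shifted by more than 30 mm or tipped over (distance of oil from where it was at the start of the episode above 0.03 m or angle between oil's own z axis and vertical above 0.5 rad).
It also fails if it takes over 48 s, if anything falls off the work surface, if the arm or the gripper's body presses on something with over 40 N, if the wrist force passes 120 N, or if a joint passes its speed limit or range.

## Working session

There is one attempt and no reset: what is moved stays moved. The work goes in short steps, Python scripts to look and compute and a shell command to move; the robot and the scene stay as the last step left them, time stands still between calls to the robot, and variables do not carry over. Pictures are saved under pics/ and viewed, and the job is handed in when it is done.

```bash
ls; mkdir -p pics
cat > h.py <<'E'
import numpy as np, cv2
from scipy.spatial.transform import Rotation as R
from bench import ctrl
def rot(a):
    a=np.array(a,float)
    if a.shape==(3,3): return a
    return R.from_quat([a[1],a[2],a[3],a[0]]).as_matrix()
def shot(n,f):
    c=ctrl.read_camera(n); cv2.imwrite(f,c["color"][:,:,::-1]); np.savez(f[:-4]+'.npz',**{k:np.array(c[k]) for k in("color","K","origin","attitude")}); return c
def load(f): return dict(np.load(f,allow_pickle=True))
def ray(c,u,v):
    d=rot(c["attitude"])@np.linalg.inv(c["K"])@np.array([u,v,1.]); return np.array(c["origin"],float),d
def plane(c,u,v,z):
    o,d=ray(c,u,v); return o+d*(z-o[2])/d[2]
def proj(c,p):
    q=c["K"]@(rot(c["attitude"]).T@(np.array(p)-c["origin"])); return q[:2]/q[2]
def two(c1,p1,c2,p2):
    o1,d1=ray(c1,*p1);o2,d2=ray(c2,*p2)
    s=np.linalg.lstsq(np.c_[d1,-d2],o2-o1,rcond=None)[0]
    a=o1+s[0]*d1;b=o2+s[1]*d2; return (a+b)/2,np.linalg.norm(a-b)
E
python3 - <<'E'
from h import *
for n in("top","side"):
    c=shot(n,f"pics/{n}0.png"); print(n,c["K"],c["origin"],c["attitude"])
s=ctrl.get_state(); print(s)
E
```

```text
pics
top [[422.19799452   0.         281.20447582]
 [  0.         422.19799452 206.86928221]
 [  0.           0.           1.        ]] [ 0.3780124  -0.06430218  0.97310547] [ 0.07598136 -0.68396282  0.72142105 -0.07728751]
side [[532.13913319   0.         275.20961641]
 [  0.         532.13913319 211.86865411]
 [  0.           0.           1.        ]] [0.16853205 0.56405143 1.03254539] [ 0.08562447 -0.27099455  0.90437388 -0.31833676]
{'clock': 0.1, 'qpos': array([ 1.0055038 ,  0.42668182,  0.07383805,  1.60654092, -0.03412346,
        1.11081905, -0.06708063]), 'joint_velocities': array([-0.00180717, -0.00019632, -0.00050316, -0.00148044, -0.0009263 ,
        0.00130498,  0.0004187 ]), 'joint_torque': array([ 8.15327716e-03, -9.51533175e+01,  3.77192125e+00, -4.64404070e+01,
        1.96236576e-02,  6.36127079e-03,  1.33520307e-04]), 'ee_pos': array([ 0.27249187, -0.61716809,  0.24967283]), 'tool_rot': array([-5.75866866e-04,  9.78468051e-01,  2.06397479e-01, -1.50779610e-04]), 'ft_force': array([ 0.24846813, -0.19856413, -0.33271011]), 'torque': array([-0.0123622 ,  0.02097597,  0.01520379]), 'opening': 0.9989736177896323}
```

```bash
sleep 3
```

```text
(no output)
```

View pics/top0.png

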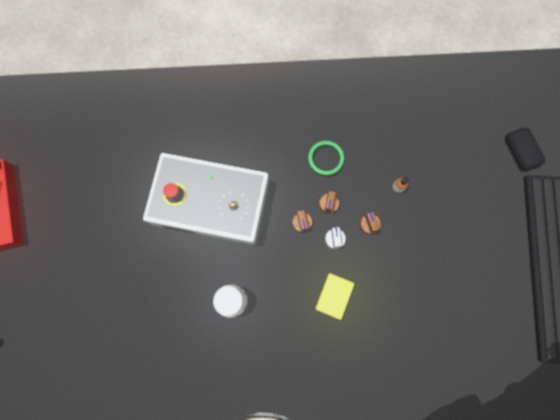

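View pics/side0.png

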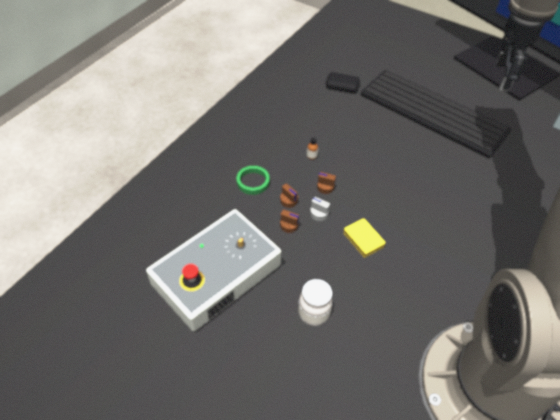

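The light grey knob can be confused with three brown look-alikes, at top px (302,222), (329,203) and (371,223). The white jar is at (230,301). My choice is the light grey knob at top (336,238), side (320,207). I'll check it in close crops.

Run:
```python
import cv2,numpy as np
t=cv2.imread('pics/top0.png');s=cv2.imread('pics/side0.png')
f=lambda im,u,v,r,k:cv2.resize(im[v-r:v+r,u-r:u+r],None,fx=k,fy=k,interpolation=cv2.INTER_CUBIC)
a=np.hstack([f(t,336,238,16,12),f(s,320,207,16,12)])
b=np.hstack([f(t,233,205,16,12),f(s,240,243,16,12)])
cv2.imwrite('pics/crop0.png',np.vstack([a,b]))
```

```text
(no output)
```

View pics/crop0.png

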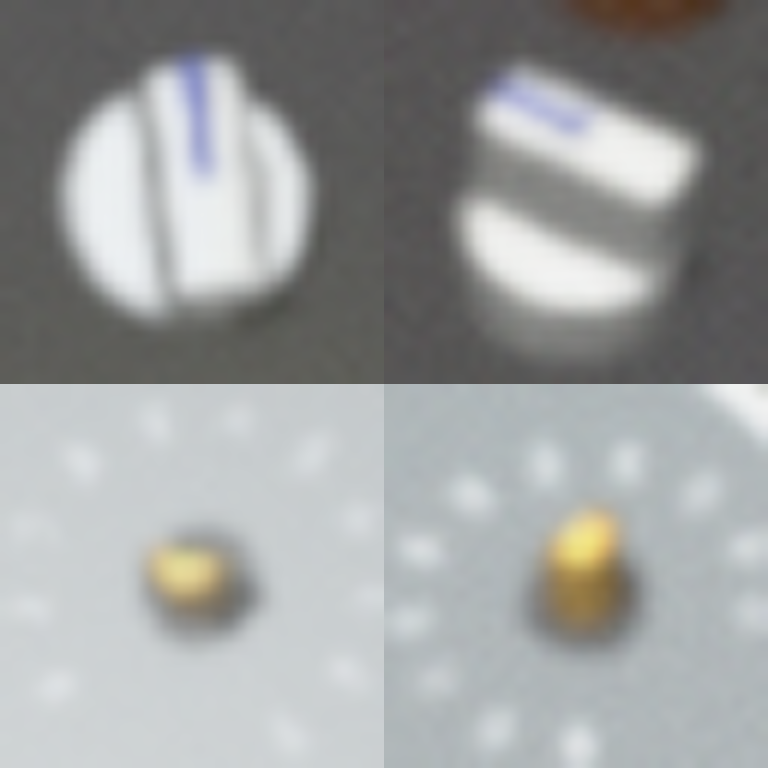

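The crop shows the light grey knob with its blue pointer line toward the top edge of the top image. The shaft is brass with a dark patch at lower right.

```bash
python3 - <<'E'
from h import *
T=load('pics/top0.npz');S=load('pics/side0.npz')
def cen(c,mask,win):
    m=np.zeros_like(mask);u0,v0,u1,v1=win;m[v0:v1,u0:u1]=mask[v0:v1,u0:u1]
    ys,xs=np.nonzero(m);return np.array([xs.mean(),ys.mean()]),len(xs)
hsv=lambda c:cv2.cvtColor(c["color"],cv2.COLOR_RGB2HSV)
def m(c,f):
    h=hsv(c).astype(int);return f(h[...,0],h[...,1],h[...,2])
red=lambda h,s,v:((h<8)|(h>172))&(s>150)&(v>130)
gold=lambda h,s,v:(h>12)&(h<30)&(s>80)&(v>140)
blue=lambda h,s,v:(h>105)&(h<140)&(s>45)
grey=lambda h,s,v:(v>190)&(s<60)
for n,c,wp,ws,wk,wb in(("T",T,(155,175,195,210),(222,194,244,216),(322,224,350,252),(130,140,280,250)),("S",S,(175,258,208,285),(228,232,252,256),(306,192,336,222),(140,205,290,330))):
    p,np_=cen(c,m(c,red),wp); s,ns=cen(c,m(c,gold),ws); b,nb=cen(c,m(c,blue),wk); 
    print(n,p,np_,s,ns,b,nb, "plane plunger",plane(c,*p,.110),"shaft",plane(c,*s,.094),"blue",plane(c,*b,.046))
    g=m(c,lambda h,s,v:(v>120)&(s<70)).astype(np.uint8); mm=np.zeros_like(g);mm[wb[1]:wb[3],wb[0]:wb[2]]=g[wb[1]:wb[3],wb[0]:wb[2]]
    ct=max(cv2.findContours(mm,0,2)[0],key=cv2.contourArea); r=cv2.approxPolyDP(ct,6,True)[:,0]; print(r.tolist())
    if n=="T":
        for q in r: print(plane(c,*q,.07))
    # pointer axis
    mb=np.zeros(c["color"].shape[:2],np.uint8);u0,v0,u1,v1=wk;mb[v0:v1,u0:u1]=m(c,blue)[v0:v1,u0:u1]
    ys,xs=np.nonzero(mb); P=np.array([plane(c,x,y,.046) for x,y in zip(xs,ys)])[:,:2]
    w,V=np.linalg.eigh(np.cov(P.T)); print("pointer ctr",P.mean(0),"dir",np.degrees(np.arctan2(*V[::-1,1])),"len",np.ptp(P@V[:,1]))
    # skirt/knob whole
    k=m(c,lambda h,s,v:(v>95)); mk=np.zeros_like(mb);mk[v0:v1,u0:u1]=k[v0:v1,u0:u1]
    ct=max(cv2.findContours(mk,0,2)[0],key=cv2.contourArea);print("knob circ",cv2.minEnclosingCircle(ct))
for x in np.arange(0,1): pass
print("top cam axes",rot(T["attitude"]))
E
python3 -c "
import cv2
t=cv2.imread('pics/top0.png')[140:250,130:280];cv2.imwrite('pics/boxT.png',cv2.resize(t,None,fx=5,fy=5,interpolation=3))
s=cv2.imread('pics/side0.png')[205:330,140:290];cv2.imwrite('pics/boxS.png',cv2.resize(s,None,fx=4.5,fy=4.5,interpolation=3))"
```

```text
T [nan nan] 0 [232.27272727 204.72727273] 11 [335.75 229.5 ] 12 plane plunger [nan nan nan] shaft [0.58217521 0.03298209 0.094     ] blue [ 0.52455637 -0.18976418  0.046     ]
[[160, 153], [144, 221], [254, 242], [267, 172]]
[0.71617972 0.19523412 0.07      ]
[0.56175853 0.228658   0.07      ]
[ 0.50302501 -0.00877072  0.07      ]
[ 0.65845005 -0.04386861  0.07      ]
pointer ctr [ 0.52456325 -0.1897643 ] dir 179.0148259581413 len 0.01794627120781922
knob circ ((335.842529296875, 238.3011016845703), 12.699971199035645)
S [189.94674556 271.59171598] 169 [240.         241.44827586] 29 [313.5 198. ] 2 plane plunger [0.61383941 0.1659301  0.11      ] shaft [0.57984926 0.03975482 0.094     ] blue [ 0.52751442 -0.19087499  0.046     ]
[[235, 208], [146, 268], [191, 329], [232, 290], [237, 297], [279, 263], [280, 248]]
pointer ctr [ 0.5275144 -0.190875 ] dir -146.14332027510838 len 0.0024275487013700747
knob circ ((318.5, 208.0), 13.463011741638184)
top cam axes [[-0.05284339 -0.97510553  0.21535268]
 [-0.99859517  0.05244301 -0.00757682]
 [-0.00390554 -0.21545053 -0.97650695]]<stdin>:5: RuntimeWarning: Mean of empty slice.
  ret = ret.dtype.type(ret / rcount)
```

View pics/boxT.png

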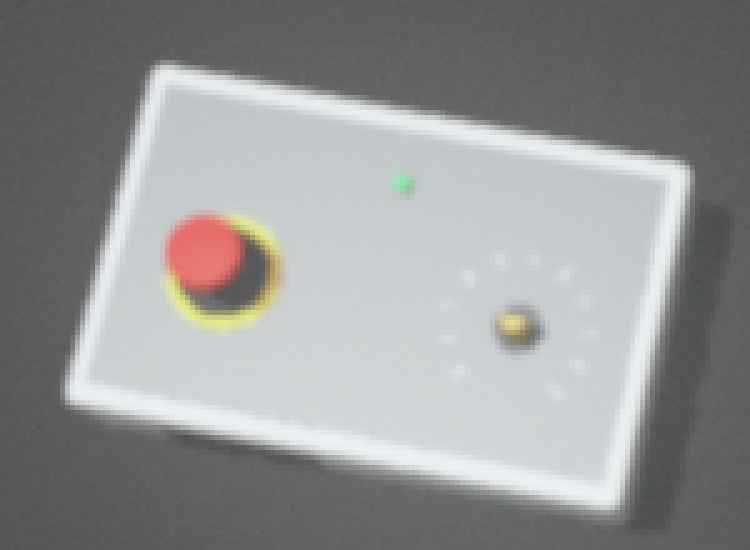

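View pics/boxS.png

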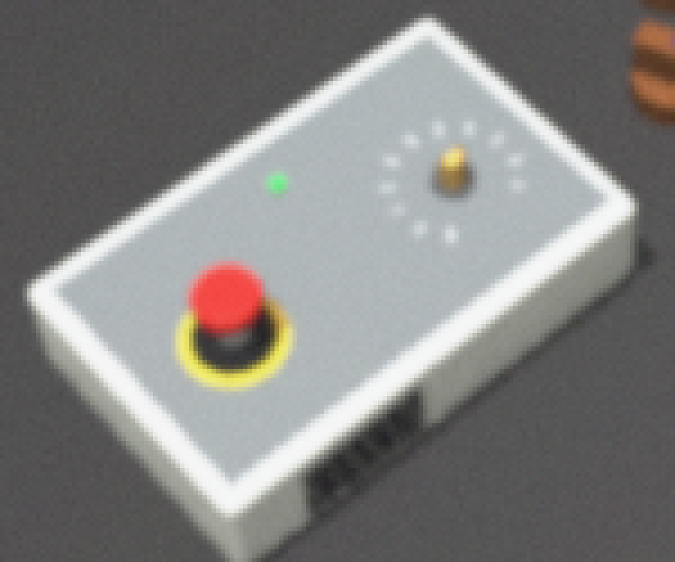

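Run:
```python
from h import *
out=[]
for n in("top","side"):
    cs=[ctrl.read_camera(n) for _ in range(8)]
    a=np.mean([c["color"].astype(float) for c in cs],0).astype(np.float32)
    c=cs[0]; np.savez(f'pics/{n}avg.npz',color=a,K=c["K"],origin=c["origin"],attitude=c["attitude"])
    # rectified shaft-top plane: 60mm square around (.583,.033), z=.094 ; x up, y left
    g=np.zeros((400,400,2),np.float32)
    for i in range(400):
        for j in range(400):
            g[i,j]=proj(c,[.583+(200-i)/400*.06,.033+(200-j)/400*.06,.094])
    r=cv2.remap(a,g[...,0],g[...,1],cv2.INTER_CUBIC); out.append(np.clip(r,0,255))
    u,v=proj(c,[.583,.033,.094]).round().astype(int)
    print(n,u,v); print(a[v-6:v+7,u-7:u+8].astype(int)[...,0]-a[v-6:v+7,u-7:u+8].astype(int)[...,2]);print(a[v-6:v+7,u-7:u+8].astype(int)[...,0])
cv2.imwrite('pics/rect.png',np.hstack(out)[:,:,::-1])
print(ctrl.get_state()['clock'])
```

```text
top 232 204
[[-7 -7 -6 -7 -6 -6 -7 -7 -7 -7 -7 -7 -6 -6 -6]
 [-6 -7 -7 -7 -6 -6 -6 -6 -6 -6 -6 -6 -7 -6 -6]
 [-6 -6 -7 -7 -6 -7 -6 -6 -6 -6 -7 -6 -6 -6 -6]
 [-6 -6 -7 -6 -3 -1 -2 -4 -3 -4 -5 -6 -6 -7 -7]
 [-7 -6 -6 -3 10 25 27 22 19 12  4 -2 -5 -6 -6]
 [-6 -7 -6  0 29 61 64 61 58 49 27  9 -3 -6 -7]
 [-6 -6 -6  0 33 70 76 74 74 69 41 13 -2 -6 -7]
 [-6 -6 -5 -3 20 57 73 76 74 64 38 12 -2 -6 -6]
 [-6 -6 -6 -5  3 29 54 63 58 46 27 10 -2 -6 -6]
 [-6 -7 -6 -6 -4  7 24 33 32 26 17  5 -3 -6 -7]
 [-7 -7 -6 -7 -5 -1  6 11 12 11  5 -2 -5 -6 -6]
 [-7 -7 -7 -6 -6 -4 -2  0  0 -1 -3 -5 -6 -7 -6]
 [-6 -6 -6 -6 -6 -6 -5 -5 -4 -5 -6 -6 -6 -6 -7]]
[[201 201 201 201 201 201 200 200 200 200 200 200 200 200 200]
 [202 201 201 201 201 201 200 199 199 198 199 200 200 200 200]
 [202 202 201 201 201 199 195 190 187 186 189 195 198 200 200]
 [202 202 201 201 200 196 183 170 166 165 170 179 190 198 200]
 [202 202 201 198 198 198 185 170 165 161 157 162 178 195 200]
 [203 202 200 194 196 212 213 209 204 189 165 157 167 187 198]
 [203 203 200 189 187 212 226 227 221 201 165 148 155 177 196]
 [203 203 200 186 171 
[... 1432 characters left out ...]
 178 184]
 [178 176 176 176 178 184 193 196 188 178 175 176 176 177 182]
 [177 176 175 176 185 206 222 226 215 187 175 176 175 177 178]
 [175 175 175 179 200 225 237 237 225 192 175 175 176 175 177]
 [176 174 172 182 212 232 239 235 215 177 166 173 175 176 176]
 [174 172 166 171 199 220 225 215 180 151 150 164 173 176 175]
 [174 167 156 154 168 185 185 171 145 125 128 151 168 175 176]
 [172 162 143 138 149 157 155 146 129 113 115 141 166 174 176]
 [171 156 136 133 143 149 147 139 126 112 115 140 165 174 176]
 [170 154 132 126 136 145 146 137 125 114 118 142 165 174 176]]
0.9[ WARN:0@23.166] global loadsave.cpp:1063 imwrite_ Unsupported depth image for selected encoder is fallbacked to CV_8U.
```

View pics/rect.png

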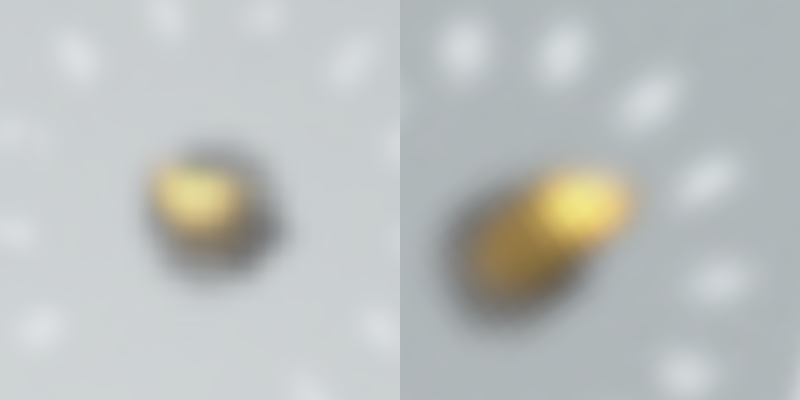

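Run:
```python
from h import *
for n in("top","side"):
    c=load(f'pics/{n}avg.npz'); a=c["color"]; d=cv2.GaussianBlur(a[...,0]-a[...,2],(0,0),.01) if 0 else a[...,0]-a[...,2]
    for zt in(.094,):
        g=np.array([[proj(c,[.583+x,.033+y,zt]) for y in np.arange(-.012,.0121,.0005)] for x in np.arange(.016,-.0161,-.0005)],np.float32)
        D=cv2.remap(d.astype(np.float32),g[...,0],g[...,1],cv2.INTER_CUBIC)
        L=cv2.remap(a[...,0].astype(np.float32),g[...,0],g[...,1],cv2.INTER_CUBIC)
        ys=np.arange(-.012,.0121,.0005);xs=np.arange(.016,-.0161,-.0005)
        th=.5*D.max()
        E=[]
        for j,y in enumerate(ys):
            col=D[:,j]; k=np.nonzero(col>th)[0]
            if len(k): E.append((y*1e3,xs[k[0]]*1e3,xs[k[-1]]*1e3, col.max()))
        E=np.array(E); print(n); print(E.round(1)[::2])
        q=E[np.abs(E[:,0]-E[:,0].mean())<3.5]; s=np.polyfit(q[:,0],q[:,1],1); print("edge slope deg, normal angle",-np.degrees(np.arctan(s[0])))
        W=np.where(D>.6*D.max(),D,0); X,Y=np.meshgrid(xs,ys,indexing='ij'); mx,my=(W*X).sum()/W.sum(),(W*Y).sum()/W.sum()
        C=np.cov(np.array([X.ravel(),Y.ravel()]),aweights=W.ravel()); w,V=np.linalg.eigh(C); print("centroid mm",mx*1e3,my*1e3,"sd",np.sqrt(w)*1e3,"minor dir",np.degrees(np.arctan2(V[1,0],V[0,0])))
        # bright mask
        B=np.where((D>20)&(L>190),1.,0);C=np.cov(np.array([X.ravel(),Y.ravel()]),aweights=B.ravel()); w,V=np.linalg.eigh(C); print("bright centroid",(B*X).sum()/B.sum()*1e3,(B*Y).sum()/B.sum()*1e3,"sd",np.sqrt(w)*1e3,np.degrees(np.arctan2(V[1,0],V[0,0])))
# plunger, corners via both
T=load('pics/topavg.npz');S=load('pics/sideavg.npz')
P=[]
for c,w in((T,(155,175,195,215)),(S,(175,255,210,290))):
    a=c["color"];m=np.zeros(a.shape[:2],np.uint8);u0,v0,u1,v1=w
    m[v0:v1,u0:u1]=((a[...,0]-np.maximum(a[...,1],a[...,2]))>70)[v0:v1,u0:u1]
    ct=max(cv2.findContours(m,0,1)[0],key=cv2.contourArea); e=cv2.fitEllipse(ct); print(e, plane(c,*e[0],.11)); P.append(e[0])
print(two(T,P[0],S,P[1]))
```

```text
top
[[-6.  -0.  -0.5 39.7]
 [-5.   2.5 -3.  55.8]
 [-4.   3.  -4.  67.1]
 [-3.   3.5 -4.5 75.5]
 [-2.   3.5 -5.  76.5]
 [-1.   4.  -5.  78.2]
 [ 0.   4.  -5.  78.1]
 [ 1.   4.  -5.  78.2]
 [ 2.   4.5 -5.  78.5]
 [ 3.   4.5 -4.  76.5]
 [ 4.   4.5 -3.5 75.9]
 [ 5.   4.5 -2.  67.2]
 [ 6.   3.5 -1.  52.8]]
edge slope deg, normal angle -9.727578551401619
centroid mm -0.07488866629512507 0.43877807464451046 sd [2.08315782 2.97039382] minor dir 164.47276075147536
bright centroid 1.127986348122854 1.5529010238907968 sd [1.93781901 3.1147456 ] 158.6838502785795
side
[[ -3.5   0.5  -2.   66. ]
 [ -2.5   1.5  -3.5  87.3]
 [ -1.5   2.   -4.5  99.2]
 [ -0.5   2.   -5.  106.7]
 [  0.5   2.5  -6.  113.5]
 [  1.5   2.5  -6.5 115.4]
 [  2.5   2.5  -7.  115.5]
 [  3.5   3.   -7.  118.2]
 [  4.5   3.   -7.5 118.4]
 [  5.5   3.   -8.  115.1]
 [  6.5   3.   -8.5 114.3]
 [  7.5   2.5  -9.  111.1]
 [  8.5   2.  -10.  104. ]
 [  9.5   1.5 -10.5  95.7]
 [ 10.5  -0.  -11.   89. ]
 [ 11.5  -1.  -11.   83.3]]
edge slope deg, normal angle -3.3959869579111923
centroid mm -2.7563505891883393 5.125811833436993 sd [2.43313676 4.11523808] minor dir -156.3152095447431
bright centroid -0.3665338645418469 2.0428286852589768 sd [2.77456476 3.61165886] -179.44119630449077
((170.24940490722656, 190.02793884277344), (13.775485038757324, 14.073739051818848), 37.479087829589844) [0.61736867 0.16133267 0.11      ]
((189.8450164794922, 270.9233093261719), (14.452651977539062, 16.093521118164062), 76.99241638183594) [0.6150087  0.16479795 0.11      ]
(array([0.61826908, 0.16253416, 0.1045872 ]), np.float64(0.0012053347564940722))
```

Flat and pointer findings: the shaft's bright D has its straight edge on the +x side and brown round brass on the −x side. The flat therefore faces about −14°, which is the box's +x. The plunger is at about (0.616, 0.163). I'll go above it with the gripper shut.

```bash
cat >> h.py <<'E'
def need(xyz,yaw=None):
    s=ctrl.get_state(); M=rot(s["tool_rot"]); p=np.array(s["ee_pos"]); cy=np.arctan2(M[1,0],M[0,0])
    d=M.T@(np.array(xyz)-p)*1e3
    t=0 if yaw is None else -((np.radians(yaw)-cy+np.pi)%(2*np.pi)-np.pi)
    print("t",round(s["clock"],2),"p",p.round(4),"yaw",round(np.degrees(cy),2),"zaxis",M[:,2].round(3),"F",np.round(s["ft_force"],1),"op",round(s["opening"],3),"-> shift",d.round(1),"turn",round(t,3))
E
python3 -c "
from h import *
need([.616,.163,.16],0)"
```

```text
t 0.9 p [ 0.2726 -0.6174  0.2503] yaw 23.82 zaxis [-0.  0. -1.] F [0.2 0.3 0.2] op 0.997 -> shift [ 629.3 -575.3   90.4] turn 0.416
```

```bash
python3 -m inch '[{"xyz":[30,-27,0],"turn":0.05},{"xyz":[60,-55,0],"turn":0.1},{"xyz":[95,-85,0],"turn":0.15},{"xyz":[130,-118,0],"turn":0.2},{"xyz":[165,-150,0],"turn":0.25},{"xyz":[200,-182,0],"turn":0.3},{"xyz":[235,-214,0],"turn":0.35},{"xyz":[270,-246,0],"turn":0.4},{"xyz":[305,-278,0],"turn":0.416},{"xyz":[340,-310,0],"turn":0.416},{"xyz":[375,-342,0],"turn":0.416},{"xyz":[410,-374,0],"turn":0.416},{"xyz":[445,-406,0],"turn":0.416},{"xyz":[480,-438,0],"turn":0.416},{"xyz":[515,-470,10],"turn":0.416},{"xyz":[550,-502,20],"turn":0.416},{"xyz":[585,-534,30],"turn":0.416},{"xyz":[610,-557,40],"turn":0.416},{"xyz":[625,-571,60],"turn":0.416},{"xyz":[629,-575,80],"turn":0.416}]' 0; python3 -c "
from h import *
need([.616,.163,.142],0)"
```

```text
clock: 2.9
ee_pos: [0.6163, 0.1658, 0.1697]
tool_rot: [-0.001, 1.0, 0.001, 0.0]
ft_force: [0.4, 0.1, -0.3]
opening: -0.0
t 2.9 p [0.6163 0.1658 0.1697] yaw 0.15 zaxis [ 0.001  0.001 -1.   ] F [ 0.4  0.1 -0.3] op -0.0 -> shift [-0.4  2.9 27.7] turn 0.003
```

```bash
python3 -m inch '[{"xyz":[0,1,10],"turn":0},{"xyz":[0,2,25],"turn":0},{"xyz":[0,2,36],"turn":0},{"xyz":[0,2,42],"turn":0},{"xyz":[0,2,46],"turn":0},{"xyz":[0,2,49],"turn":0},{"xyz":[0,2,51],"turn":0},{"xyz":[0,2,51],"turn":0}]'
python3 - <<'E'
from h import *
c=shot("side","pics/s1.png"); need([.616,.163,.117],0)
cv2.imwrite("pics/s1c.png",cv2.resize(c["color"][205:330,140:290,::-1],None,fx=4,fy=4,interpolation=3))
E
```

```text
clock: 3.7
ee_pos: [0.6161, 0.1603, 0.1196]
tool_rot: [0.0, 1.0, -0.0, 0.0]
ft_force: [-1.5, -3.4, 5.9]
opening: -0.0
t 3.75 p [0.6161 0.1603 0.1198] yaw -0.03 zaxis [ 0.001 -0.    -1.   ] F [-1.4 -3.6  5.2] op -0.001 -> shift [-0.1 -2.7  2.8] turn -0.001
```

View pics/s1c.png

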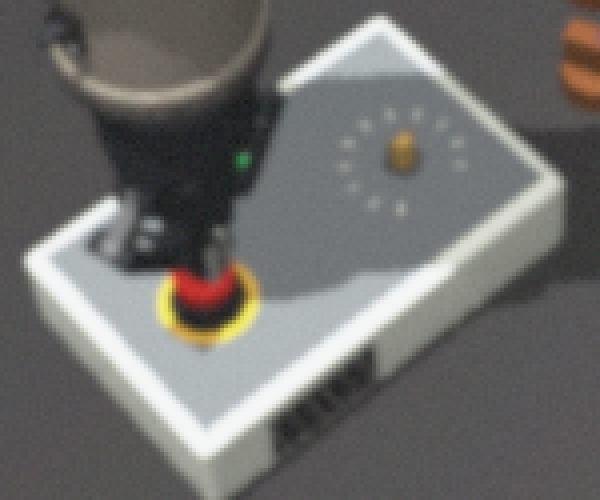

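The picture shows the fingertips on the red head, which is partly down; the spring is at about 5.5 N. I'll press further.

```bash
python3 -m inch '[{"xyz":[0,0,1],"turn":0},{"xyz":[0,0,2],"turn":0},{"xyz":[0,0,3],"turn":0},{"xyz":[0,0,4],"turn":0},{"xyz":[0,0,4],"turn":0}]'
```

```text
clock: 4.25
ee_pos: [0.6163, 0.1605, 0.117]
tool_rot: [0.0, 1.0, -0.0, 0.001]
ft_force: [-6.1, -4.9, 20.5]
opening: 0.001
```

Force is 20 N, well over the spring's 6.3 N, so it's on the stop. I'll hold briefly, then lift.

```bash
python3 -m inch '[{"xyz":[0,0,4],"turn":0},{"xyz":[0,0,4],"turn":0},{"xyz":[0,0,0],"turn":0},{"xyz":[0,0,-8],"turn":0},{"xyz":[0,0,-16],"turn":0},{"xyz":[0,0,-25],"turn":0},{"xyz":[0,0,-40],"turn":0},{"xyz":[0,0,-60],"turn":0}]'
python3 - <<'E'
from h import *
c=shot("side","pics/s2.png")
cv2.imwrite("pics/s2c.png",cv2.resize(c["color"][205:330,140:290,::-1],None,fx=4,fy=4,interpolation=3))
# knob
T=load('pics/topavg.npz');S=load('pics/sideavg.npz')
for n,c,w in(("T",T,(322,222,352,254)),("S",S,(304,190,338,224))):
    a=c["color"]; b=a[...,2]-np.maximum(a[...,0],a[...,1])
    u0,v0,u1,v1=w; m=np.zeros(a.shape[:2]); m[v0:v1,u0:u1]=np.clip(b-12,0,None)[v0:v1,u0:u1]
    y,x=np.nonzero(m>0); P=np.array([plane(c,i,j,.046)[:2] for i,j in zip(x,y)]); W=m[y,x]
    mu=np.average(P,0,W); w_,V=np.linalg.eigh(np.cov(P.T,aweights=W)); print(n,len(x),"blue ctr",mu,"dir",np.degrees(np.arctan2(V[1,1],V[0,1])),"px",np.average(x,weights=W),np.average(y,weights=W))
    g=((a.min(2)>90)*1).astype(np.uint8);mk=np.zeros_like(g);mk[v0:v1,u0:u1]=g[v0:v1,u0:u1]
    ct=max(cv2.findContours(mk,0,1)[0],key=cv2.contourArea)
    (u,v),r=cv2.minEnclosingCircle(ct); print("circ",u,v,r,"z.018",plane(c,u,v,.018))
    cv2.imwrite(f"pics/k{n}.png",cv2.resize(np.clip(a[v0:v1,u0:u1,::-1],0,255).astype(np.uint8),None,fx=14,fy=14,interpolation=3))
E
```

```text
clock: 5.05
ee_pos: [0.6153, 0.1607, 0.1758]
tool_rot: [0.0, 1.0, 0.0, -0.001]
ft_force: [0.6, 0.4, -0.1]
opening: -0.002
T 33 blue ctr [ 0.52242159 -0.18994395] dir -177.72967325444674 px 335.9087956021989 230.44827586206895
circ 334.04974365234375 237.223876953125 12.877365112304688 z.018 [ 0.51142272 -0.18824875  0.018     ]
S 23 blue ctr [ 0.52004337 -0.19104265] dir -178.51604358251035 px 316.2008466603951 199.27704609595486
circ 319.0 208.0 13.601571083068848 z.018 [ 0.51021826 -0.19218324  0.018     ]
```

View pics/s2c.png

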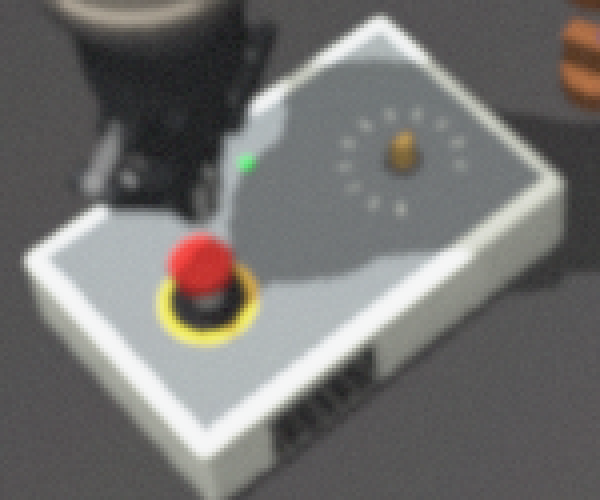

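View pics/kT.png

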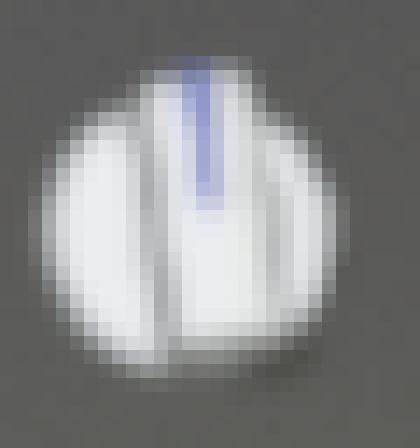

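View pics/kS.png

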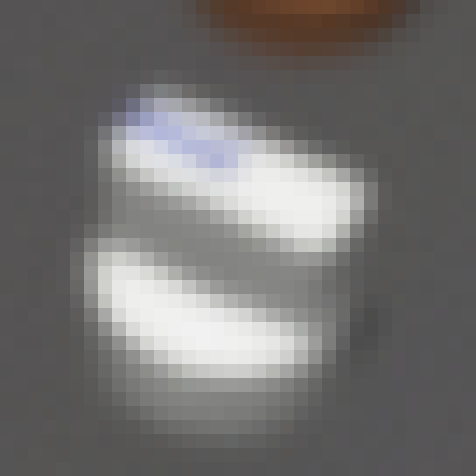

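The plunger is fully up. The knob axis is at about (0.511, −0.1905), pointer heading about +2°. I'll move over it.

```bash
python3 -c "
from h import *
need([.511,-.1905,.12],2)"
```

```text
t 5.1 p [0.6169 0.1613 0.1797] yaw -0.0 zaxis [ 0.003  0.001 -1.   ] F [2.4 0.9 3.6] op -0.001 -> shift [-106.1  351.9   59. ] turn -0.035
```

```bash
python3 -m inch '[{"xyz":[-8,25,0],"turn":0},{"xyz":[-18,60,0],"turn":0},{"xyz":[-30,100,0],"turn":0},{"xyz":[-42,140,0],"turn":0},{"xyz":[-54,180,0],"turn":-0.01},{"xyz":[-66,220,0],"turn":-0.02},{"xyz":[-78,260,0],"turn":-0.03},{"xyz":[-90,300,10],"turn":-0.035},{"xyz":[-100,333,25],"turn":-0.035},{"xyz":[-105,349,45],"turn":-0.035},{"xyz":[-106,352,60],"turn":-0.035},{"xyz":[-106,352,60],"turn":-0.035},{"xyz":[-106,352,60],"turn":-0.035}]' 0.55
python3 - <<'E'
from h import *
need([.511,-.1905,.040],2)
c=shot("top","pics/t3.png");d=shot("side","pics/s3.png")
a=cv2.resize(c["color"][180:290,270:400],None,fx=3,fy=3,interpolation=3);b=cv2.resize(d["color"][140:250,260:390],None,fx=3,fy=3,interpolation=3)
cv2.imwrite("pics/ts3.png",np.hstack([a,b])[:,:,::-1])
E
```

```text
clock: 6.4
ee_pos: [0.5101, -0.1909, 0.116]
tool_rot: [-0.0, 1.0, 0.018, 0.0]
ft_force: [0.3, -0.2, 0.1]
opening: 0.55
t 6.4 p [ 0.5101 -0.1909  0.116 ] yaw 2.02 zaxis [ 0.  0. -1.] F [ 0.3 -0.2  0.1] op 0.55 -> shift [ 0.9 -0.3 76. ] turn 0.0
```

View pics/ts3.png

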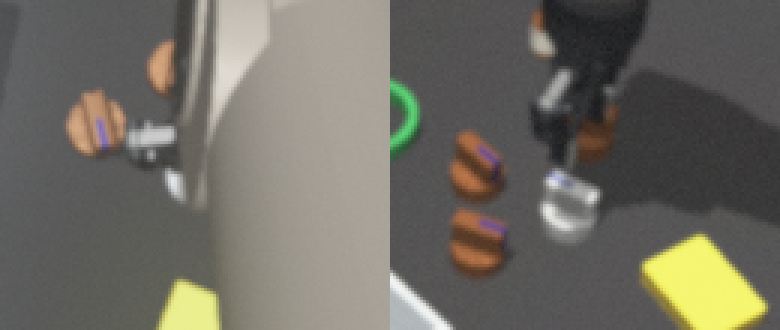

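The view shows the tool over the light grey knob with room to the brown ones. The top camera is mostly blocked by the arm. I'll go down and grip.

```bash
python3 -m inch '[{"xyz":[1,0,15],"turn":0},{"xyz":[1,0,35],"turn":0},{"xyz":[1,0,52],"turn":0},{"xyz":[1,0,62],"turn":0},{"xyz":[1,0,69],"turn":0},{"xyz":[1,0,73],"turn":0},{"xyz":[1,0,75],"turn":0},{"xyz":[1,0,75],"turn":0}]'
python3 - <<'E'
from h import *
d=shot("side","pics/s4.png");need([.511,-.1905,.041],2)
cv2.imwrite("pics/s4c.png",cv2.resize(d["color"][150:250,260:390,::-1],None,fx=5,fy=5,interpolation=3))
E
```

```text
clock: 7.3
ee_pos: [0.5109, -0.1914, 0.0405]
tool_rot: [0.0, 1.0, 0.017, 0.0]
ft_force: [0.8, -0.1, -1.1]
opening: 0.548
t 7.35 p [ 0.5109 -0.1914  0.0407] yaw 1.99 zaxis [ 0.001 -0.    -1.   ] F [ 1.1 -0.   0.2] op 0.549 -> shift [ 0.1 -0.9 -0.3] turn -0.0
```

View pics/s4c.png

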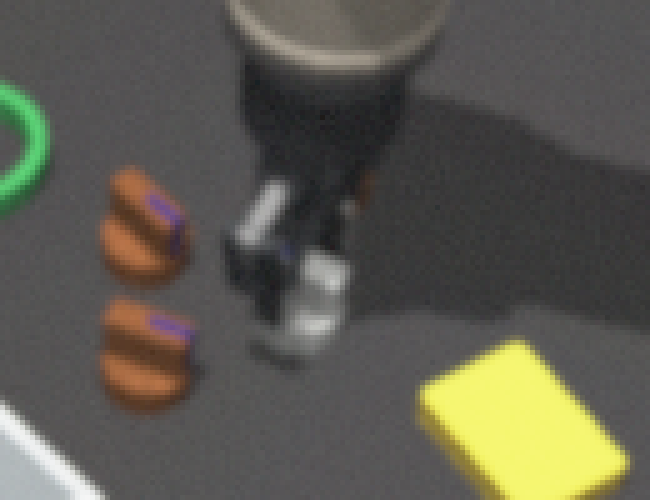

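The fingers straddle the bar of the light grey knob. I'll close.

```bash
python3 -m inch '[{"xyz":[0,0,0],"turn":0},{"xyz":[0,0,0],"turn":0},{"xyz":[0,0,0],"turn":0},{"xyz":[0,0,0],"turn":0},{"xyz":[0,0,0],"turn":0},{"xyz":[0,0,0],"turn":0}]' 0
python3 - <<'E'
from h import *
d=shot("side","pics/s5.png");need([.511,-.1905,.041],2)
cv2.imwrite("pics/s5c.png",cv2.resize(d["color"][150:250,260:390,::-1],None,fx=5,fy=5,interpolation=3))
E
```

```text
clock: 7.95
ee_pos: [0.511, -0.1914, 0.0408]
tool_rot: [0.0, 1.0, 0.017, 0.0]
ft_force: [-1.4, -0.1, 6.0]
opening: 0.17
t 8.0 p [ 0.511  -0.1914  0.0408] yaw 1.99 zaxis [ 0.001 -0.    -1.   ] F [-0.8 -0.9  4.8] op 0.177 -> shift [ 0.  -0.9 -0.2] turn -0.0
```

View pics/s5c.png

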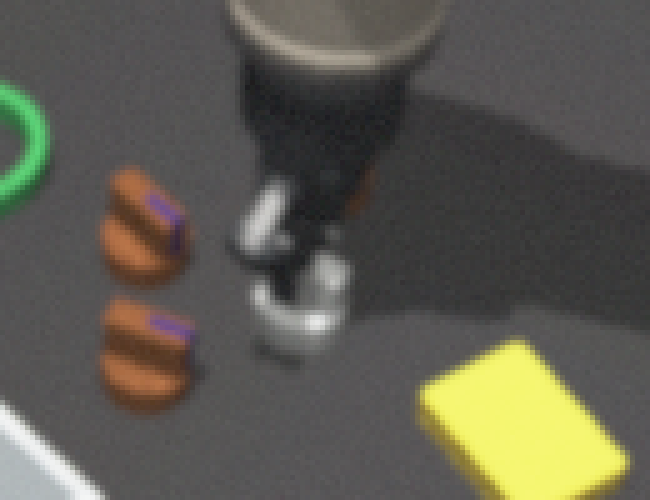

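Gripped, opening 0.177. Next I'll refine the shaft axis. The dial marks around it (z = 0.07 plane) give a circle fit in each view.

```bash
python3 - <<'E'
from h import *
from scipy.optimize import least_squares
for n in("top","side"):
    c=load(f'pics/{n}avg.npz'); a=c["color"].mean(2).astype(np.float32)
    N=480; s=.1/N
    g=np.array([[proj(c,[.584+(N/2-i)*s,.033+(N/2-j)*s,.07]) for j in range(N)] for i in range(N)],np.float32)
    r=cv2.remap(a,g[...,0],g[...,1],cv2.INTER_CUBIC); cv2.imwrite(f'pics/dial{n}.png',np.clip((r-80)*1.6,0,255).astype(np.uint8))
    h=r-cv2.GaussianBlur(r,(0,0),30); m=(h>5).astype(np.uint8)
    k,l,st,ce=cv2.connectedComponentsWithStats(m)
    pts=[]
    for i in range(1,k):
        if 60<st[i,4]<1500:
            ys,xs=np.nonzero(l==i);w=h[ys,xs];u,v=np.average(xs,weights=w),np.average(ys,weights=w)
            p=np.array([.584+(N/2-v)*s,.033+(N/2-u)*s])
            R_=np.hypot(*(p-[.584,.033]))
            if .018<R_<.036: pts.append(p)
    pts=np.array(pts)
    f=lambda q:np.hypot(pts[:,0]-q[0],pts[:,1]-q[1])-q[2]
    o=least_squares(f,[.584,.033,.026],loss='soft_l1',f_scale=.0005)
    ang=np.degrees(np.arctan2(pts[:,1]-o.x[1],pts[:,0]-o.x[0]))
    i=np.argsort(ang);print(n,o.x.round(4),len(pts),"res mm",(f(o.x)[i]*1e3).round(1),"ang",ang[i].round(1))
    # box corners by line fits of white rim outer edge
E
python3 -c "
import cv2,numpy as np
cv2.imwrite('pics/dial.png',cv2.resize(np.hstack([cv2.imread('pics/dialtop.png'),cv2.imread('pics/dialside.png')]),(800,400)))"
```

```text
top [0.5863 0.0338 0.0319] 11 res mm [ 0.8 -0.3  0.4 -0.4 -0.  -0.1 -0.   0.2  2.  -0.9 -0.2] ang [-151.8 -124.   -97.   -69.9  -42.2  -14.8   12.9   40.6   67.5   94.7
  123.4]
side [0.5853 0.0328 0.032 ] 6 res mm [-0.3  0.4 -0.1  0.1 -0.4  0.3] ang [-152.1 -125.   -97.5   42.3   68.1   96.1]
```

View pics/dial.png

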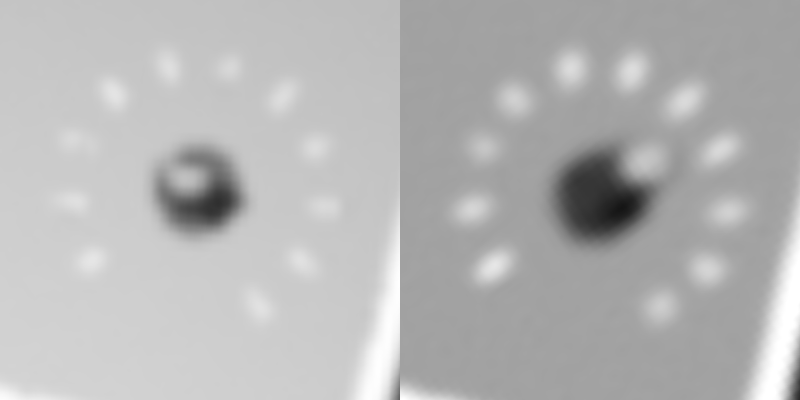

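```bash
python3 -m inch '[{"xyz":[0,0,-8],"turn":0},{"xyz":[0,0,-25],"turn":0},{"xyz":[0,0,-50],"turn":0},{"xyz":[0,0,-80],"turn":0},{"xyz":[0,0,-110],"turn":0},{"xyz":[0,0,-135],"turn":0},{"xyz":[0,0,-150],"turn":0},{"xyz":[0,0,-150],"turn":0}]'; python3 -c "
from h import *
need([.5855,.033,.180],-14.3)"
```

```text
clock: 8.8
ee_pos: [0.5117, -0.1917, 0.1931]
tool_rot: [0.001, 1.0, 0.017, 0.002]
ft_force: [0.3, -0.3, -0.8]
opening: 0.175
t 8.8 p [ 0.5117 -0.1917  0.1931] yaw 1.98 zaxis [ 0.004 -0.001 -1.   ] F [ 0.3 -0.3 -0.8] op 0.175 -> shift [  81.5 -222.    13.1] turn 0.284
```

```bash
python3 -m inch '[{"xyz":[7,-20,0],"turn":0},{"xyz":[18,-50,0],"turn":0.05},{"xyz":[30,-82,0],"turn":0.1},{"xyz":[42,-115,0],"turn":0.15},{"xyz":[54,-148,0],"turn":0.2},{"xyz":[65,-178,0],"turn":0.25},{"xyz":[74,-202,0],"turn":0.284},{"xyz":[80,-217,0],"turn":0.284},{"xyz":[81,-222,4],"turn":0.284},{"xyz":[81,-222,15],"turn":0.284},{"xyz":[81,-222,30],"turn":0.284},{"xyz":[81,-222,42],"turn":0.284},{"xyz":[81,-222,45],"turn":0.284},{"xyz":[81,-222,45],"turn":0.284},{"xyz":[81,-222,45],"turn":0.284}]'
python3 - <<'E'
from h import *
need([.5855,.033,.146],-14.3)
for n in("top","side"):
    cs=[ctrl.read_camera(n) for _ in range(4)]
    a=np.mean([c["color"].astype(float) for c in cs],0).astype(np.float32);c=cs[0]
    np.savez(f'pics/{n}5.npz',color=a,K=c["K"],origin=c["origin"],attitude=c["attitude"])
    u,v=proj(c,[.585,.033,.12]).round().astype(int); print(n,u,v)
    cv2.imwrite(f"pics/{n}5c.png",cv2.resize(a[v-40:v+40,u-45:u+45,::-1].astype(np.uint8),None,fx=7,fy=7,interpolation=3))
E
```

```text
clock: 10.3
ee_pos: [0.5841, 0.0331, 0.1455]
tool_rot: [-0.0, 0.992, -0.124, 0.0]
ft_force: [-0.5, -0.7, -0.3]
opening: 0.176
t 10.3 p [0.5841 0.0331 0.1455] yaw -14.3 zaxis [ 0.  0. -1.] F [-0.5 -0.7 -0.3] op 0.176 -> shift [ 1.4 -0.2 -0.5] turn -0.0
top 231 201
side 239 231
```

View pics/side5c.png

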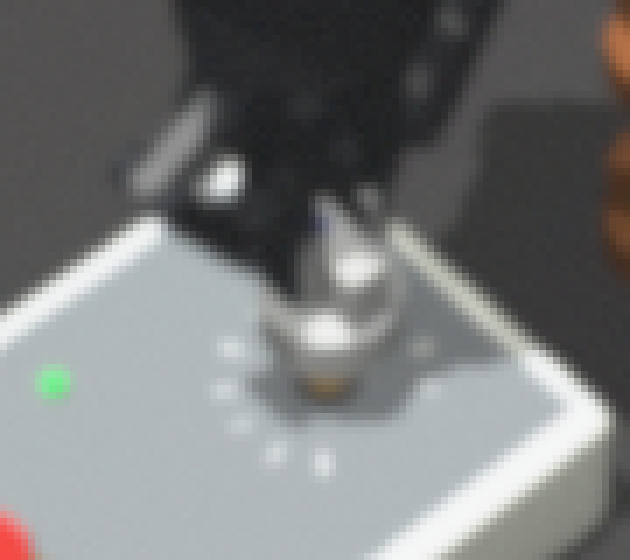

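View pics/top5c.png

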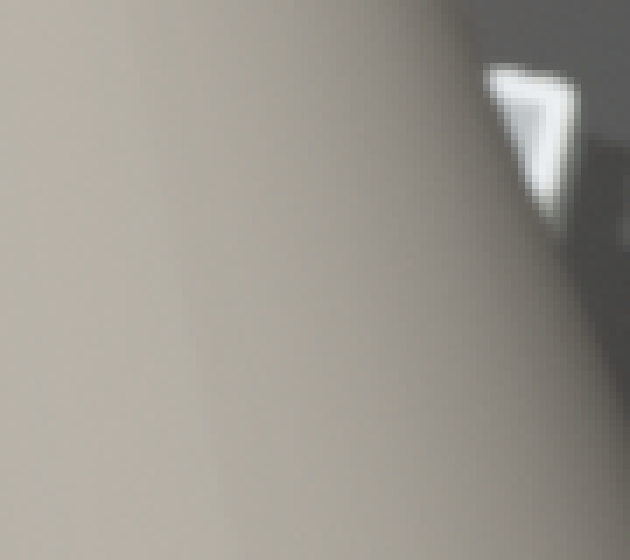

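Run:
```python
from h import *
c=load('pics/side5.npz');a=c["color"]
cr=a[205:255,215:265]
cv2.imwrite("pics/z5.png",cv2.resize(np.clip((cr[...,::-1]-40)*1.3,0,255).astype(np.uint8),None,fx=12,fy=12,interpolation=cv2.INTER_CUBIC))
np.set_printoptions(linewidth=200)
print(a.mean(2)[226:250,226:256].astype(int))
for z,rr in((.1047,.022),(.1227,.022)):
    print([proj(c,[.5841+rr*np.cos(t),.0331+rr*np.sin(t),z]).round(1).tolist() for t in np.radians([128-90,128-45,128,128+45,128+90])])
print(proj(c,[.5853,.0328,.07]),proj(c,[.5853,.0328,.094]))
```

```text
[[ 48  40  41  43  47  43  34  39  38  42  55  75  88 102 131 157 169 174 178 177 166 152 144 147 163 183 192 183 158 122]
 [ 76  57  50  48  46  40  38  36  41  45  63  82  96 105 129 160 179 194 206 208 196 182 167 153 149 161 179 187 181 158]
 [122  99  80  68  58  47  42  38  37  46  67  88  98 104 127 166 201 221 228 228 222 209 184 157 143 143 155 172 185 181]
 [156 141 124 109  90  68  46  39  38  47  69  90 100 101 121 165 212 231 235 234 225 207 174 150 141 137 134 148 170 185]
 [175 168 160 148 130  99  66  44  39  47  70  90 102 102 112 152 198 224 230 224 205 172 144 136 139 136 126 130 146 168]
 [183 180 178 171 157 129  97  64  47  48  68  90 104 101 104 131 166 193 203 187 160 135 121 127 138 137 127 121 127 144]
 [181 184 181 179 170 152 127  96  67  53  67  89 101 101 104 120 139 153 157 144 126 113 114 126 136 136 124 117 119 125]
 [183 182 182 181 173 162 150 128  98  78  79  96 105 106 109 121 128 133 130 120 112 108 111 123 133 130 122 117 118 119]
 [182 182 184 183 176 166 161 151 133 114 107 113 119 123 125 130 131 129 124 116 111 109 113 124 128 123 117 115 11
[... 1370 characters left out ...]
182 157 137 124 118 116 113 106  92  85  88  93  97  95  93  89  92 101 112 117 118 118 117 120 133 158 184 195]
 [204 196 184 170 152 134 123 118 115 109  98  90  84  85  86  86  85  89  96 107 114 118 117 117 120 128 146 168 187 192]
 [191 189 184 177 167 151 135 122 118 114 110 100  96  91  88  90  91  98 106 114 116 117 117 118 124 138 160 176 184 185]
 [183 185 185 184 178 168 152 134 123 117 115 113 113 114 110 111 111 112 116 119 119 119 119 126 136 152 171 180 183 183]]
[[229.8, 236.2], [233.0, 241.9], [240.5, 243.9], [247.6, 241.0], [250.2, 234.9]]
[[229.3, 231.2], [232.7, 237.0], [240.2, 239.0], [247.4, 236.1], [250.1, 230.0]]
[240.18110765 244.48671764] [239.80583971 238.12212012]
```

View pics/z5.png

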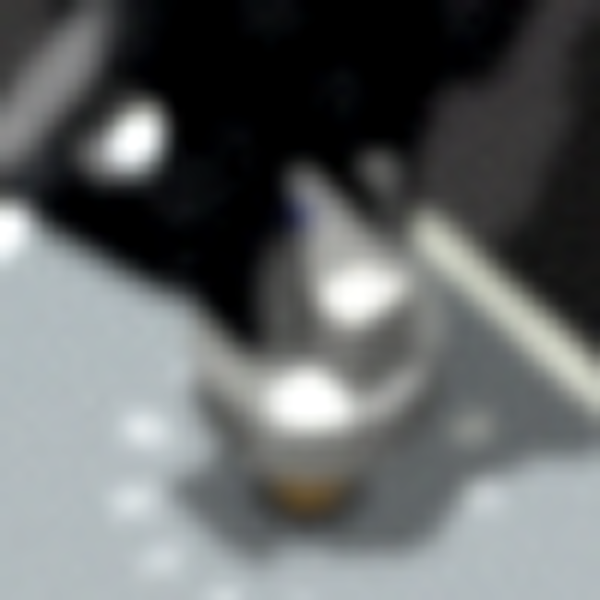

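Side view: the skirt's middle sits at about px 241 against the shaft's 240, so there is a small offset of about 1–2 mm. I'll recheck the knob's in-hand offset using the high-contrast picture from before the grasp.

Run:
```python
from h import *
from scipy.ndimage import map_coordinates
from scipy.optimize import least_squares
for n,w in(("top",(318,220,354,256)),("side",(302,190,338,226))):
    c=load(f'pics/{n}avg.npz');g=c["color"].mean(2)
    # project outline: radial half-level edge points about image centre
    cu,cv_=proj(c,[.511,-.191,.012]); 
    pts=[]
    for t in np.radians(np.arange(0,360,6)):
        rr=np.arange(4,19,.1); u=cu+rr*np.cos(t);v=cv_+rr*np.sin(t)
        p=map_coordinates(g,[v,u],order=1); bg=np.median(p[-15:])
        k=np.nonzero(p>bg+18)[0]
        # half level w.r.t. local max just inside
        i=k[-1]; loc=p[max(0,i-25):i+1].max(); h=(bg+loc)/2; k2=np.nonzero(p>h)[0][-1]
        pts.append((u[k2],v[k2],t,loc))
    pts=np.array(pts)
    cam=np.array(c["origin"])-[.511,-.191,0]; az=np.degrees(np.arctan2(cam[1],cam[0])); print(n,"az cam",az)
    for z in(.0,.018):
        P=np.array([plane(c,u,v,z)[:2] for u,v,_,_ in pts])
        a=np.degrees(np.arctan2(P[:,1]+.191,P[:,0]-.511)); d=(a-az+180)%360-180
        # camera-facing half lies on bottom rim (z=0)
        sel=(np.abs(d)<85) if z==0 else (np.abs(np.abs(d)-90)<25)
        o=least_squares(lambda q:np.hypot(P[sel,0]-q[0],P[sel,1]-q[1])-.022,[.511,-.191],loss='soft_l1',f_scale=.0005)
        res=np.hypot(P[sel,0]-o.x[0],P[sel,1]-o.x[1])-.022
        print(z,o.x.round(4),"res",(res*1e3).round(1))
```

```text
top az cam 136.38747574897988
0.0 [ 0.5116 -0.1908] res [ 0.9 -0.2 -1.1 -1.  -1.4 -1.6 -2.1 -0.2  1.3  1.2  0.9  0.8  0.8  0.7
  0.4  0.1 -0.4 -0.4 -0.4 -0.4 -0.3 -0.  -0.2 -0.3 -0.2  0.2]
0.018 [ 0.5106 -0.1906] res [ 1.3  1.5  2.   2.   1.6  0.8  0.4 -0.4  0.9  1.   1.   0.7  0.6  0.6
  0.4  0.1 -0.1]
side az cam 114.39757307127734
0.0 [ 0.5089 -0.1912] res [-2.3 -3.2 -4.2 -4.5 -4.1 -2.1 -0.5  1.   1.1  1.1  0.8  0.8  0.4  0.6
  0.4 -0.3 -1.  -2.2 -4.2 -4.7 -4.3 -3.4]
0.018 [ 0.5088 -0.1899] res [-2.2 -0.2  0.9  1.6  0.3  0.3  0.3 -0.2 -0.2 -0.2  1.3  3.8  1.1 -1.1]
```

The relative displacement (dial minus knob, same camera) puts the target TCP at about (0.5865, 0.0327), which agrees with the observed 1–2 mm offset. I'll shift there and lower gently.

```bash
python3 -c "
from h import *
need([.5865,.0327,.138],-14.3)"
```

```text
t 10.7 p [0.584  0.0334 0.1455] yaw -14.28 zaxis [ 0.  0. -1.] F [ 0.4  0.5 -0.6] op 0.173 -> shift [2.6 0.  7.5] turn 0.0
```

```bash
python3 -m inch '[{"xyz":[2.6,0.1,0],"turn":0},{"xyz":[2.6,0.1,4],"turn":0},{"xyz":[2.6,0.1,8],"turn":0},{"xyz":[2.6,0.1,10],"turn":0},{"xyz":[2.6,0.1,11],"turn":0},{"xyz":[2.6,0.1,12],"turn":0},{"xyz":[2.6,0.1,13],"turn":0},{"xyz":[2.6,0.1,13],"turn":0}]'
python3 - <<'E'
from h import *
need([.5865,.0327,.1208],-14.3)
c=shot("side","pics/s6.png")
cv2.imwrite("pics/s6c.png",cv2.resize(c["color"][200:260,205:275,::-1],None,fx=8,fy=8,interpolation=3))
E
```

```text
clock: 11.5
ee_pos: [0.5865, 0.0326, 0.1323]
tool_rot: [-0.0, 0.992, -0.124, -0.0]
ft_force: [1.2, 0.5, -0.5]
opening: 0.175
t 11.5 p [0.5865 0.0326 0.1323] yaw -14.28 zaxis [ 0.  0. -1.] F [ 1.2  0.5 -0.5] op 0.175 -> shift [ 0.  -0.1 11.5] turn 0.0
```

View pics/s6c.png

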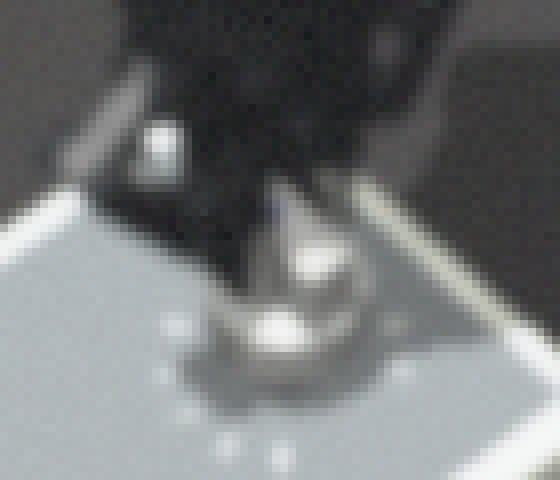

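The knob is centred over the shaft with no contact force. Its underside is nominally 2.5 mm below the tip height. I'll continue.

```bash
python3 -m inch '[{"xyz":[0,0,1],"turn":0},{"xyz":[0,0,2],"turn":0},{"xyz":[0,0,3],"turn":0},{"xyz":[0,0,4],"turn":0},{"xyz":[0,0,4],"turn":0}]'; python3 -c "
from h import *
need([.5865,.0327,.1208],-14.3);print(ctrl.get_state()['torque'])"
```

```text
clock: 12.05
ee_pos: [0.5866, 0.0327, 0.1283]
tool_rot: [-0.0, 0.992, -0.124, 0.0]
ft_force: [0.9, 1.2, -1.0]
opening: 0.174
t 12.05 p [0.5866 0.0327 0.1283] yaw -14.28 zaxis [ 0.  0. -1.] F [ 0.9  1.2 -1. ] op 0.174 -> shift [-0.1 -0.   7.5] turn 0.0
[ 0.19962305 -0.29168867  0.01425767]
```

```bash
python3 -m inch '[{"xyz":[0,0,1],"turn":0},{"xyz":[0,0,2],"turn":0},{"xyz":[0,0,3],"turn":0},{"xyz":[0,0,4],"turn":0},{"xyz":[0,0,5],"turn":0},{"xyz":[0,0,6],"turn":0},{"xyz":[0,0,6],"turn":0}]'; python3 -c "
from h import *
need([.5865,.0327,.1208],-14.3);print(ctrl.get_state()['torque'])"
```

```text
clock: 12.75
ee_pos: [0.5865, 0.0327, 0.1222]
tool_rot: [-0.0, 0.992, -0.124, 0.0]
ft_force: [2.1, 1.2, -0.9]
opening: 0.177
t 12.75 p [0.5865 0.0327 0.1222] yaw -14.28 zaxis [ 0.  0. -1.] F [ 2.1  1.2 -0.9] op 0.177 -> shift [-0.  -0.   1.4] turn 0.0
[ 0.3923573  -0.50543577 -0.0118982 ]
```

```bash
python3 -m inch '[{"xyz":[0,0,1],"turn":0},{"xyz":[0,0,2],"turn":0},{"xyz":[0,0,3],"turn":0},{"xyz":[0,0,4],"turn":0},{"xyz":[0,0,4],"turn":0},{"xyz":[0,0,4],"turn":0}]'; python3 -c "
from h import *
need([.5865,.0327,.1148],-14.3);print(ctrl.get_state()['torque'])"
```

```text
clock: 13.35
ee_pos: [0.5866, 0.0326, 0.1185]
tool_rot: [-0.0, 0.992, -0.124, 0.0]
ft_force: [0.5, 1.8, 5.6]
opening: 0.174
t 13.35 p [0.5866 0.0326 0.1185] yaw -14.28 zaxis [ 0.  0. -1.] F [0.5 1.8 5.6] op 0.174 -> shift [-0.1 -0.   3.7] turn 0.0
[ 0.38768782 -0.06104013 -0.00624316]
```

```bash
python3 -m inch '[{"xyz":[0,0,1],"turn":0},{"xyz":[0,0,2],"turn":0},{"xyz":[0,0,3],"turn":0},{"xyz":[0,0,3.5],"turn":0},{"xyz":[0,0,3.5],"turn":0}]'
```

```text
clock: 13.85
ee_pos: [0.5866, 0.0326, 0.1152]
tool_rot: [-0.0, 0.992, -0.124, 0.0]
ft_force: [0.1, 2.3, 7.5]
opening: 0.177
```

```bash
python3 -m inch '[{"xyz":[0,0,0.5],"turn":0},{"xyz":[0,0,1],"turn":0},{"xyz":[0,0,1],"turn":0}]'
```

```text
clock: 14.15
ee_pos: [0.5867, 0.0327, 0.1145]
tool_rot: [-0.0, 0.992, -0.124, 0.0]
ft_force: [-1.2, 1.3, 12.9]
opening: 0.173
```

```bash
python3 -m inch '[{"xyz":[0,0,0.5],"turn":0},{"xyz":[0,0,0.7],"turn":0},{"xyz":[0,0,0.7],"turn":0},{"xyz":[0,0,0.7],"turn":0},{"xyz":[0,0,0.7],"turn":0}]'
python3 - <<'E'
from h import *
c=shot("side","pics/s7.png");need([.5865,.0327,.1148],-14.3)
cv2.imwrite("pics/s7c.png",cv2.resize(c["color"][190:300,150:290,::-1],None,fx=5,fy=5,interpolation=3))
E
```

```text
clock: 14.65
ee_pos: [0.5869, 0.0327, 0.1143]
tool_rot: [-0.0, 0.992, -0.124, 0.001]
ft_force: [-3.8, 0.6, 20.1]
opening: 0.174
t 14.7 p [0.5868 0.0327 0.1143] yaw -14.29 zaxis [ 0.001  0.    -1.   ] F [-4.5  0.4 20. ] op 0.178 -> shift [-0.3  0.1 -0.5] turn 0.0
```

View pics/s7c.png

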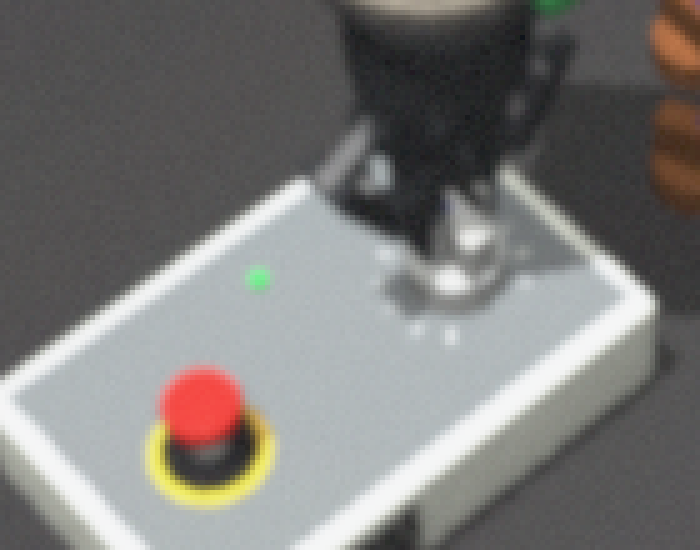

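The knob sits low on the panel at about px (240,244), the plunger is up, and the push is a steady 20 N at the stop. The underside is about 3.5–4 mm above the box. Handing in.

```bash
python3 -c "
from bench import ctrl
print(ctrl.finish_job())"
```

```text
the job is handed in; nothing more can be done
None
```

I pressed the red plunger to its stop (about 20 N against its 6.3 N spring) and let it come fully up. Then I gripped the light grey knob, turned it about 16° to −14°, and pushed it onto the D-shaft and down to the shaft's stop. I handed the job in at about 14.7 s, still gripping and pressing.

**Last checks:**
- **Press:** the push was a steady 20 N, above the roughly 9 N the shaft spring gives at its stop. The knob's underside was 3.5–4 mm above the box, where 4 mm is expected with the shaft fully in.
- **Fit:** no jamming forces showed on the way down. The spring force began at the height where the knob should be home on the shaft.
- **Grip and plunger:** the gripper opening was steady at about 0.175 on the bar. The plunger was up in the last picture.

**Where checks failed or disagreed:**
- **Top camera:** the arm blocked it during the fit, so the final checks rest on the side view, force and height. I had no direct view of the flats.
- **Cameras:** the two views disagreed by 1–4 mm, so I used displacements measured within each camera.
- **Flat angle:** image estimates of the shaft's flat ranged from −3° to −23°. I used −14.3°, the direction the box faces.
- **Lamp light:** the green light on the box stayed lit after the plunger press. I took the plunger's travel as the measure.

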